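Load the grinder's sprung feed magazine

TASK

Load the feed magazine: pull its sprung follower back by the black grip until the catch holds it, then stand both tall wooden blocks upright in the track between the end stop and the follower, their wider side across the track. Then press the catch's pad down so that the follower closes and clamps the two blocks squarely against the end stop. Leave the flat offcut and the other things on the bench where they are.

Things in the scene. Friction and masses are not known exactly. Their poses are not given: they have to be found in the camera images.
- magazine: Fixed feed magazine: grey base plate 316 x 80 x 12 mm (x -164 to +152) with a straight steel track. Origin on the bench, on the track's centre line; +x = feed direction, to the end stop; y across. Track floor z = 12 mm; side walls 53 mm apart inside, 6 mm thick, top z = 30 mm, from x = -66 to +140 mm. End stop: upright plate, inner face x = +140 mm, 12 mm thick, top z = 57 mm.
- stop_face (a point): Foot of the end stop's inner face, on the track's centre line, at floor level (magazine x = +140, y = 0, z = 12 mm).
- follower (a joint): How far (m) the follower is pulled back, to magazine -x. 0 = closed, front face 20 mm from the end stop (face x = 120 mm minus this). Spring about 4 N at 0, 10 N at 0.085, plus damping 50 N s/m: pull slowly. Stroke 0.100. Pulled past 0.088 the catch drops in by itself and holds it near 0.085 when let go. Stands near 0.036 when it clamps both blocks.
- follower_grip (a point): Centre of the follower's black upright grip tab, 12 mm along the track, 26 mm across, from 54 to 96 mm above the bench; point 78 mm above the bench, 15 mm behind the follower's front face; axes as the magazine's. The follower's steel block under it is 30 mm long, 50 mm wide, top 54 mm above the bench.
- catch (a joint): Angle (rad) of the catch, a small steel seesaw behind the follower: 0 = down (at rest, sprung), pressing its pad down raises its nose; range 0 to 0.30. The follower is freed above about 0.17, when the pad is pressed some 8 mm down; the pad meets its end stop some 13 mm down. Takes 5 to 9 N until freed, then under 2 N; it springs back when let go.
- catch_pad (a point): Middle of the top of the catch's black pad (36 mm along the track, 40 mm across), at the rear end of the magazine (magazine x = -119 mm), 53 mm above the bench at rest. Press it straight down, about 11 mm.
- block_a: Dark hardwood block, standing on the bench: 28 mm (x) by 46 mm (y) by 56 mm tall (z), about 85 g. Origin: centre of its underside. In the track its 28 mm thickness goes along the track and its 46 mm width across it. Both tall blocks are alike; either may go first, either way round.
- block_b: The second block, like block_a.
- offcut: Flat offcut of the same dark wood, 30 x 46 x 18 mm; not to be loaded, leave it. Origin: centre of its underside.
- tin: Bare metal tin, 72 mm across, 100 mm tall; leave it. Origin: centre of its underside.
- tape: Roll of pale tape lying flat, 100 mm across, 40 mm high; leave it. Origin: centre of its underside.
- brush: Hand brush lying on the bench, about 0.2 m long; leave it.
Things that resemble listed ones, but are neither listed nor needed, are in the scene too. Leave any blue look-alike of the block_a alone. What is shaped like the block_b but green or red is not meant.

How it is judged:
By the outcome, as a careful person would: the job done as asked, in the order asked, and still so for the second after the job is handed in, with the robot touching nothing.
It also fails if it takes over 72 s, if anything falls off the work surface, if the arm or the gripper's body presses on something with over 40 N, if the wrist force passes 120 N, or if a joint passes its speed limit or range.

ROBOT

A 6-joint arm with a two-finger parallel gripper is mounted at the origin on the work surface. World frame = base frame: x ahead of the robot, y to its left, z up, the work surface at z = 0. Lengths are in m, angles in rad, forces in N, time in s.
With the tool pointing down it reaches from about 0.35 to 0.875 m from the base axis. Payload 4.2 kg.
Tool frame: the origin (TCP) lies at the very end of the fingers, on their centre line; the grasp point (between the pads) lies 19 mm behind it; z points along the fingers, x is the direction in which the jaws open and shut, and the axes are right-handed (so a half turn about z gives the same grasp; the last joint's range is limited). The gripper opens to 85 mm and grips with 20 to 120 N. Pads are 22 mm wide; open, the fingers measure 114 mm over their backs; the gripper's body (76 mm by 85 mm) begins 54 mm behind the grasp point. The pads swing forward as they close: fully open they stand 13 mm farther back than shut.
Start: joints at [-0.978, 0.385, 0.008, 0, -1.194, -0.259], TCP at [0.205, -0.59, 0.231] pointing down, gripper open.
Joint ranges: [-3.14, 3.14], [-1.21, 2.06], [-1.07, 1.41], [-3.16, 2.05], [-2.99, -0.16], [-3.1, 3.1]. Speed limits (rad/s): [2.79, 2.79, 3.14, 3.14, 3.14, 3.14].

INTERFACE

Orientations are given as a rotation vector (axis times angle).
In Python, from bench import env, optics gives the robot as it stands.
- The arm moves only by the tool apply_moves, never from a script. Its arguments are lists of equal length, an entry for each row: "travel": the shift along the tool's x, y, z in m, a list of three; "roll": the turn about the tool's z in degrees; "claw": the finger opening in m, from 0 to 0.0854. A call has 1 to 20 rows; each row is the pose to reach, as a shift and turn from the pose commanded when the call began, along the tool's axes at that moment; what a row does not reach only later rows make up. A row lasts 1/10 s, in which the tool goes at most 50 mm and 8.59 degrees, less where a joint would pass 70% of its speed; a pose out of reach is approached as far as the arm can. A call with a gripper value outside its range is refused whole. The fingers move at their own pace and stop on an object; "force" is the grip in N (left out, the last holds). Time passes only in rows, so rows that repeat a pose let the fingers close. It gives the time, the measured TCP pose, the force and the opening at its end, in the units of the state.
- env.observe(): the state, without advancing time (a new reading comes with each control period).
- optics.read_camera(name): name is "scene" or "top" or "wrist"; returns (picture, depth): 400x640x3 uint8, red, green, blue; 400x640 float32, m along the optical axis (not along the pixel's ray), 0 where there is no reading.
- optics.get_calibration(name): a dict with "intrinsics" (3x3 intrinsics, pixels), "R" (3x3) and "t" (3): a world point X has camera coordinates R X + t; the wrist camera has in their place "mount" (4x4, takes a point from camera to tool coordinates, whose origin is the TCP and whose axes are the tool frame's). Camera axes: x right, y down, z forward; pixel columns grow to the right and rows downward; lengths in m; the calibration is good to about 2 mm. A picture is of the moment at which its call begins: read the wrist's pose just before it. get_calibration takes no time and is no camera call.
- env.job_done(): hands the job in, once; it reports no verdict.
The state is a dict: "time": time; "joints": joint angles; "dq": joint speeds; "joint_torque": joint torques, N m; "tool_pos": TCP position; "ee_rot": TCP orientation; "force": force on the tool from outside, world axes, zero at the start; "moment": the same for the moment, N m; "gripper_width": finger opening in m.
Only numpy, scipy, OpenCV 4.12 (cv2) and the standard library are available. Lean on these libraries where they do the work, as an engineer would, in place of code of your own. Each camera call takes 0.05 s, during which the arm holds its last target.

## Working session

There is one attempt and no reset: what is moved stays moved. The work goes in short steps, Python scripts to look and compute and a tool call to move; the robot and the scene stay as the last step left them, time stands still between calls to the robot, and variables do not carry over. Pictures are saved under pics/ and viewed, and the job is handed in when it is done.

Besides the shell and the picture viewer there is one more tool, called after "Call:" as a command line: name --pt "numbers of a row" for each row, then --argument value for the rest. apply_moves: Moves the arm, as the interface text tells. Its arguments: {"type":"object","properties":{"travel":{"type":"array","items":{"type":"array","items":{"type":"number"}}},"roll":{"type":"array","items":{"type":"number"}},"claw":{"type":"array","items":{"type":"number"}},"force":{"type":"number"}},"required":["travel","roll","claw"]}

```bash
ls; mkdir -p pics
python3 - <<'E'
from bench import env, optics
import cv2,numpy as np
s=env.observe(); print(s)
for n in ("scene","top"):
    im,d=optics.read_camera(n); cv2.imwrite(f"pics/{n}0.png",im[:,:,::-1]); np.save(f"{n}0.npy",d)
    c=optics.get_calibration(n); print(n,c)
print(optics.get_calibration("wrist"))
E
```

```text
pics
{'time': 0.0, 'joints': array([-9.78393684e-01,  3.85563438e-01,  6.62233496e-03, -5.00874938e-04,
       -1.19398860e+00, -2.58619221e-01]), 'dq': array([ 0.00053322,  0.00143357,  0.00104122, -0.00187897,  0.00158263,
       -0.00237027]), 'joint_torque': array([-8.69290943e-04, -3.92286265e+01,  1.88408464e+01,  4.18639138e+00,
       -4.61252770e-03,  4.60739457e-06]), 'tool_pos': array([ 0.20460171, -0.58994494,  0.23021578]), 'ee_rot': array([-1.82072831e+00, -2.55793612e+00, -1.86348152e-03]), 'force': array([-0.1426247 , -0.45867024, -0.00455449]), 'moment': array([ 0.04051758,  0.0219851 , -0.01681673]), 'gripper_width': 0.08531956002230509}
scene {'intrinsics': array([[370.11621265,   0.        , 313.89548889],
       [  0.        , 370.11621265, 201.44579838],
       [  0.        ,   0.        ,   1.        ]]), 'R': array([[ 0.35673355,  0.9341032 , -0.01387049],
       [ 0.56591882, -0.22788956, -0.79233972],
       [-0.74328801,  0.27480459, -0.60992243]]), 't': array([-0.15674932, -0.22232885,  1.35297555])}
top {'intrinsics': array([[363.46652561,   0.        , 320.39150325],
       [  0.        , 363.46652561, 197.4799861 ],
       [  0.        ,   0.        ,   1.        ]]), 'R': array([[-0.01483293, -0.99988222,  0.00394054],
       [-0.99494647,  0.01436807, -0.09937345],
       [ 0.09930513, -0.00539463, -0.99504241]]), 't': array([-0.01704619,  0.51634405,  0.99435836])}
{'intrinsics': array([[276.82731397,   0.        , 319.56844965],
       [  0.        , 276.82731397, 193.56037115],
       [  0.        ,   0.        ,   1.        ]]), 'mount': array([[ 9.99999613e-01, -7.07930048e-04,  5.23125193e-04,
         6.31745025e-04],
       [ 5.39837590e-04,  9.62643699e-01,  2.70770784e-01,
        -6.96247680e-02],
       [-6.95269945e-04, -2.70770397e-01,  9.62643708e-01,
        -1.42600324e-01],
       [ 0.00000000e+00,  0.00000000e+00,  0.00000000e+00,
         1.00000000e+00]])}
```

View pics/scene0.png

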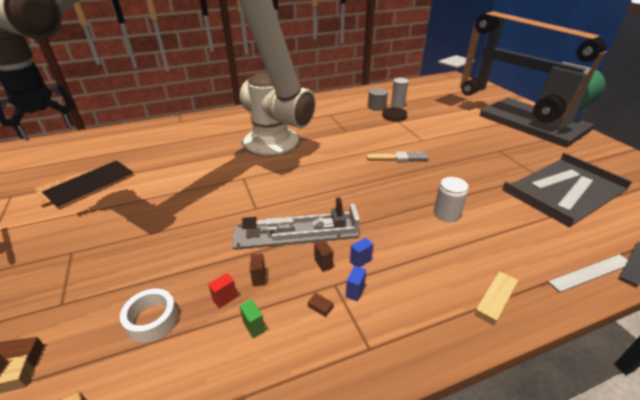

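View pics/top0.png

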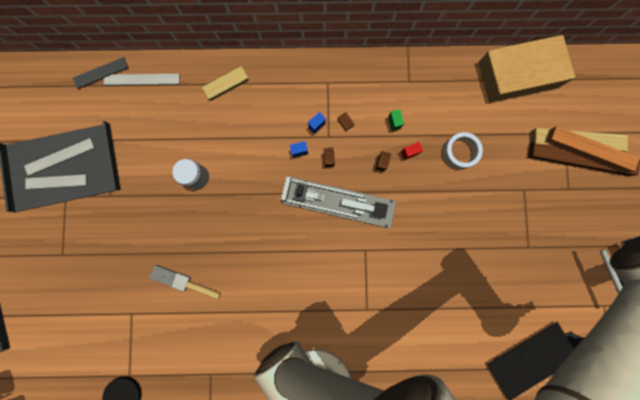

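```bash
cat > h.py <<'E'
import numpy as np,cv2
from bench import env,optics
from scipy.spatial.transform import Rotation as Ro
def tcp(s):
    T=np.eye(4);T[:3,:3]=Ro.from_rotvec(s['ee_rot']).as_matrix();T[:3,3]=s['tool_pos'];return T
def cam(n,s=None):
    c=optics.get_calibration(n);K=c['intrinsics']
    if n=='wrist':
        M=tcp(s)@c['mount']
    else:
        M=np.eye(4);M[:3,:3]=c['R'].T;M[:3,3]=-c['R'].T@c['t']
    return K,M
def atz(n,u,v,z,s=None):
    K,M=cam(n,s);r=M[:3,:3]@np.linalg.solve(K,[u,v,1.]);o=M[:3,3]
    return o+r*(z-o[2])/r[2]
def cloud(n,d,s=None):
    K,M=cam(n,s);v,u=np.mgrid[:d.shape[0],:d.shape[1]]
    p=np.stack([(u-K[0,2])/K[0,0]*d,(v-K[1,2])/K[1,1]*d,d],-1)
    return p@M[:3,:3].T+M[:3,3]
def proj(n,X,s=None):
    K,M=cam(n,s);p=M[:3,:3].T@(np.asarray(X)-M[:3,3]);q=K@p;return q[:2]/q[2]
E
python3 - <<'E'
from h import *
d=np.load('top0.npy');P=cloud('top',d)
np.set_printoptions(precision=4,suppress=True)
im=cv2.imread('pics/top0.png')
for n,(u,v) in dict(A=(383,161),B=(329,157),O=(346,121)).items():
    w=P[v-14:v+15,u-14:u+15].reshape(-1,3); z=w[:,2]
    print(n,np.percentile(z,[5,50,90,99]))
    t=w[(z>max(0.01,np.percentile(z,98)-.008))]
    r=cv2.minAreaRect((t[:,:2]*1000).astype(np.float32)); print(t[:,2].mean(),r,len(t))
c=cv2.resize(im[95:240,265:445],None,fx=4.4,fy=4.1,interpolation=cv2.INTER_CUBIC);cv2.imwrite('pics/c1.png',c)
im=cv2.imread('pics/scene0.png')
c=cv2.resize(im[180:345,200:400],None,fx=4,fy=3.6,interpolation=cv2.INTER_CUBIC);cv2.imwrite('pics/c2.png',c)
E
```

```text
A [-0.0029  0.0007  0.0556  0.0598]
0.08303780722570756 ((519.4379272460938, -126.65690612792969), (39.75702667236328, 297.5624084472656), 51.8389778137207) 178
B [-0.0033  0.0004  0.0557  0.0583]
0.05546318505121651 ((628.9345092773438, -50.14037322998047), (45.96921157836914, 27.94422149658203), 5.9273152351379395) 170
O [-0.0031  0.0004  0.0176  0.0215]
0.04145361084669646 ((587.406005859375, -74.74563598632812), (48.77509307861328, 359.53515625), 79.86287689208984) 171
```

View pics/c1.png

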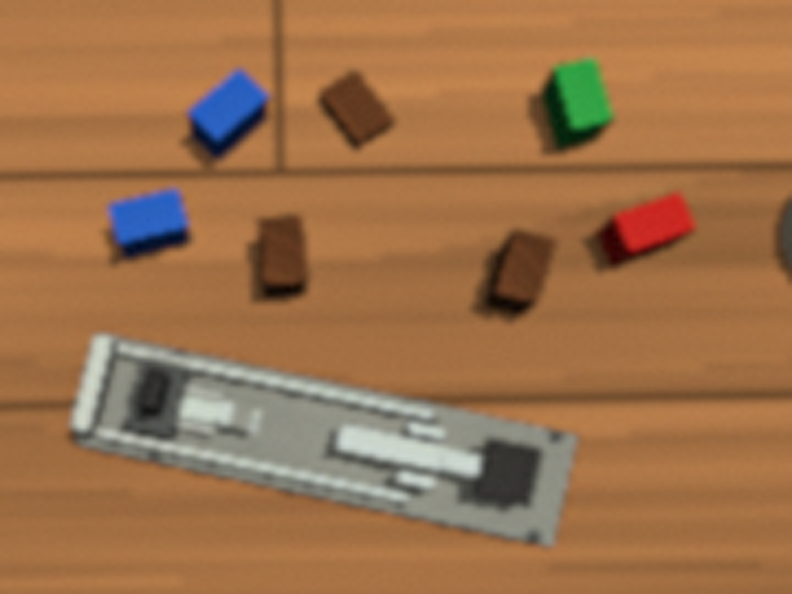

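View pics/c2.png

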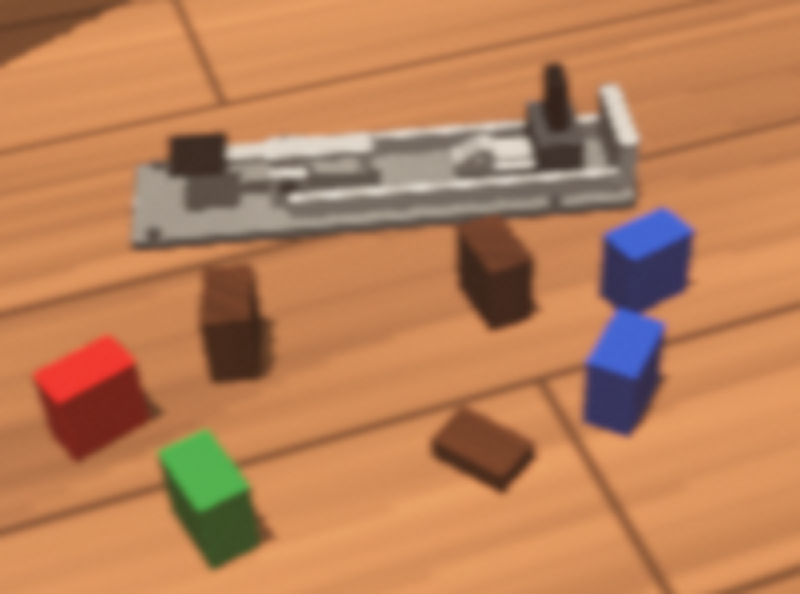

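Run:
```python
from h import *
np.set_printoptions(precision=4,suppress=True)
d=np.load('top0.npy');P=cloud('top',d)
V,U=np.mgrid[:400,:640]
def rect(u0,u1,v0,v1,z0,z1):
    w=P[v0:v1,u0:u1].reshape(-1,3);t=w[(w[:,2]>z0)&(w[:,2]<z1)]
    r=cv2.minAreaRect((t[:,:2]*1000).astype(np.float32));print(r,len(t));return t
print('A');rect(370,397,145,176,.05,.062)
print('B');rect(317,341,142,170,.05,.062)
t=rect(275,402,170,235,.007,.10)
t=rect(275,300,170,205,.05,.065)
for uv,z in [((98,335),.057),((75,437),.057),((577,432),.012),((552,545),.012)]:
    print(atz('top',265+(uv[0]+.5)/4.4-.5,95+(uv[1]+.5)/4.1-.5,z))
```

```text
A
((615.8912963867188, -201.76829528808594), (28.129169464111328, 46.9321174621582), 72.8237075805664) 172
B
((628.9345092773438, -50.14037322998047), (45.96921157836914, 27.94422149658203), 5.9273152351379395) 169
((540.973876953125, -86.14704895019531), (316.49700927734375, 155.2833709716797), 76.27937316894531) 3141
((539.5631713867188, 56.371421813964844), (49.17576217651367, 61.62672424316406), 86.0763168334961) 171
[0.5724 0.0663 0.057 ]
[0.5043 0.0809 0.057 ]
[ 0.5071 -0.2389  0.012 ]
[ 0.4293 -0.2201  0.012 ]
```

```bash
cat >> h.py <<'E'
np.set_printoptions(precision=4,suppress=True)
O=np.array([.5045,-.072]);TH=np.radians(77.)
def mag(x,y,z):
    c,s=np.cos(TH),np.sin(TH);return np.array([O[0]+c*x-s*y,O[1]+s*x+c*y,z])
def go(p,ang=None):
    s=env.observe();T=tcp(s);d=T[:3,:3].T@(np.asarray(p)-T[:3,3])
    a=np.degrees(np.arctan2(T[1,0],T[0,0]))
    print('tool travel',d,'xang',a,'tilt',T[:3,2],'roll',None if ang is None else (a-ang+180)%360-180)
E
python3 -c "
from h import *
go([.47,-.03,.20],77)"
```

```text
tool travel [0.4422 0.4342 0.0312] xang 109.11478450651985 tilt [-0.0007  0.0018 -1.    ] roll 32.11478450651987
```

Call:
apply_moves --pt "0.02 0.02 0.002" --pt "0.05 0.05 0.004" --pt "0.085 0.083 0.006" --pt "0.12 0.118 0.008" --pt "0.155 0.152 0.011" --pt "0.19 0.187 0.014" --pt "0.225 0.221 0.016" --pt "0.26 0.255 0.018" --pt "0.295 0.29 0.02" --pt "0.33 0.324 0.023" --pt "0.365 0.358 0.026" --pt "0.4 0.393 0.029" --pt "0.425 0.417 0.03" --pt "0.442 0.434 0.031" --pt "0.442 0.434 0.031" --pt "0.442 0.434 0.031" --roll '[2, 4, 6, 8, 11, 14, 16, 19, 22, 25, 27, 29, 31, 32, 32, 32]' --claw '[0.05, 0.05, 0.05, 0.05, 0.05, 0.05, 0.05, 0.05, 0.05, 0.05, 0.05, 0.05, 0.05, 0.05, 0.05, 0.05]' --force 60

```text
time: 1.7
tool_pos: [0.4696, -0.0305, 0.1999]
ee_rot: [-2.455, -1.959, 0.002]
force: [0.2, -0.6, -0.5]
gripper_width: 0.0501
```

Run:
```python
from h import *
import pickle
s=env.observe();print(s['time'],s['tool_pos'],s['force'],s['gripper_width'])
im,d=optics.read_camera('wrist');cv2.imwrite('pics/w1.png',im[:,:,::-1]);np.save('w1.npy',d);pickle.dump(s,open('w1.pkl','wb'))
```

```text
1.7 [ 0.4696 -0.0305  0.1999] [ 0.2235 -0.617  -0.4882] 0.05009697049910943
```

View pics/w1.png

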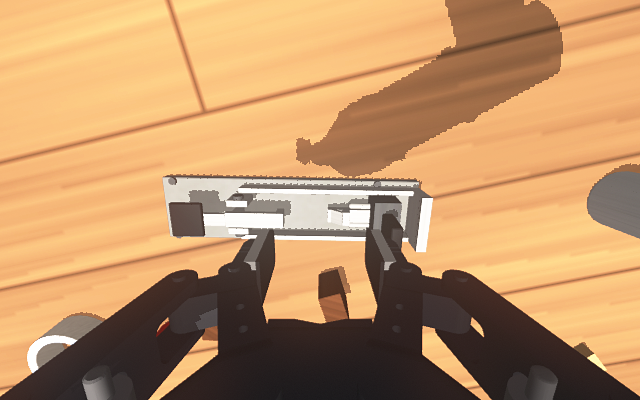

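Run:
```python
from h import *
import pickle
s=pickle.load(open('w1.pkl','rb'));d=np.load('w1.npy');P=cloud('wrist',d,s)
w=P[165:265,150:440].reshape(-1,3)
print('bench z',np.median(P[100:160,220:290,2]))
for z0,z1 in [(.006,.018),(.05,.062),(.07,.1)]:
    t=w[(w[:,2]>z0)&(w[:,2]<z1)];print(z0,len(t),np.median(t[:,2]))
    print(cv2.minAreaRect((t[:,:2]*1000).astype(np.float32)))
# in mag frame: end stop and follower tab
c,sn=np.cos(TH),np.sin(TH);R=np.array([[c,sn],[-sn,c]])
m=(w[:,:2]-O)@R.T*1000
def st(n,k):print(n,k.sum(),np.percentile(m[k],[1,50,99],axis=0).ravel(),np.median(w[k,2]))
z=w[:,2]
st('stop',(z>.053)&(z<.061)&(m[:,0]>130));st('tab',(z>.085)&(z<.1)&(m[:,0]<130));st('pad',(z>.048)&(z<.058)&(m[:,0]<-80))
st('base',(z>.008)&(z<.016))
st('wall',(z>.027)&(z<.033))
im=cv2.imread('pics/w1.png');cv2.imwrite('pics/w1c.png',cv2.resize(im[165:265,150:440],None,fx=2.75,fy=4,interpolation=cv2.INTER_CUBIC))
```

```text
bench z -5.205252073312017e-05
0.006 7353 0.011944815006343534
((504.1543884277344, -75.91506958007812), (315.1351318359375, 80.33612823486328), 76.1554946899414)
0.05 2781 0.0531677167962748
((513.2807006835938, -63.3963623046875), (289.7133483886719, 64.25758361816406), 78.68309020996094)
0.07 393 0.09370538195190525
((529.4808349609375, 31.98302459716797), (12.303466796875, 23.353662490844727), 77.15483856201172)
stop 651 [141.6252 -34.1662 147.262   -0.5205 153.9366  29.1009] 0.056844977595053636
tab 267 [101.0485 -10.8473 106.961    4.0443 112.8958  10.5612] 0.0954585773686252
pad 1314 [-133.5046  -17.499  -112.2333    1.9391  -81.5766   20.9246] 0.05257323174340889
base 7063 [-159.4297  -36.9227  -12.7967   14.3712  142.7865   40.4755] 0.011929050993560064
wall 2297 [-61.5742 -33.6444  61.2669   8.6994 142.656   31.9857] 0.029740969229070713
```

View pics/w1c.png

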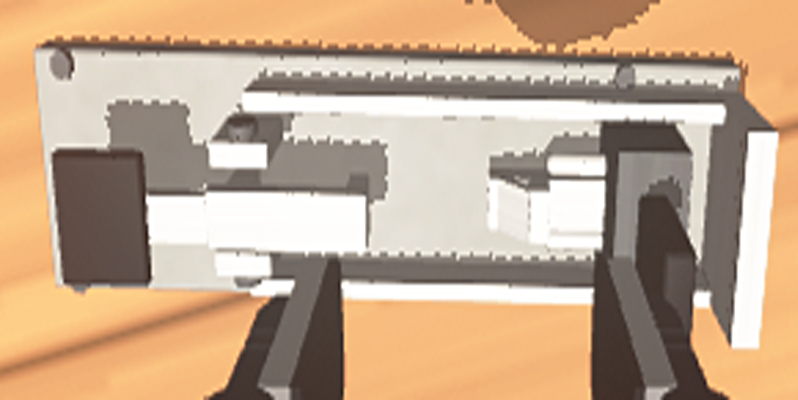

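```bash
sed -i 's/^O=.*/O=np.array([.5053,-.0701]);TH=np.radians(76.15)/' h.py
python3 - <<'E'
from h import *
import pickle
s=pickle.load(open('w1.pkl','rb'));d=np.load('w1.npy');P=cloud('wrist',d,s)
w=P[165:265,150:440].reshape(-1,3)
c,sn=np.cos(TH),np.sin(TH);R=np.array([[c,sn],[-sn,c]])
m=(w[:,:2]-O)@R.T*1000
def st(n,k):print(n,k.sum(),np.percentile(m[k],[1,50,99],axis=0).ravel(),np.median(w[k,2]))
z=w[:,2]
st('stop',(z>.054)&(z<.059)&(m[:,0]>130));st('tab',(z>.094)&(z<.098)&(m[:,0]<130));st('pad',(z>.051)&(z<.055)&(m[:,0]<-100))
k=(z>.028)&(z<.032)&(m[:,1]>15)
for a,b in[(-60,-20),(-20,20),(20,60),(60,100),(100,135)]: st('wall+',k&(m[:,0]>a)&(m[:,0]<b))
k=(z>.028)&(z<.032)&(m[:,1]<-15)
for a,b in[(-60,-20),(-20,20),(20,60),(60,100),(100,135)]: st('wall-',k&(m[:,0]>a)&(m[:,0]<b))
go(mag(105,0,.062),np.degrees(TH))
E
```

```text
stop 630 [139.8918 -31.6588 145.4802   1.6775 151.8918  31.6139] 0.0568701195679609
tab 190 [ 99.3325  -8.8805 105.9624   4.4365 110.709   12.2064] 0.09578354861187074
pad 1059 [-135.5318  -18.8988 -118.0545    0.7429 -100.8111   19.2524] 0.05278009006189327
wall+ 180 [-59.1856  16.6781 -41.2747  29.331  -20.7582  32.0625] 0.02980977571776816
wall+ 180 [-19.6518  25.9746  -0.8805  29.0894  19.0882  32.2135] 0.0298255631032025
wall+ 176 [20.2399 25.9497 40.1195 29.4119 58.8705 32.0757] 0.02977990239516054
wall+ 186 [60.0473 15.7548 81.0927 28.9988 99.855  31.8357] 0.029934701396833963
wall+ 167 [100.6318  24.0936 116.824   28.8272 134.8111  32.1437] 0.029801506320773052
wall- 72 [-59.8734 -32.7828 -50.6024 -29.2933 -20.8438 -18.8225] 0.029607159992341953
wall- 163 [-19.8204 -32.7648  -0.1544 -29.4872  19.5364 -26.5364] 0.029586375440684543
wall- 149 [ 20.7536 -33.028   41.68   -29.5554  59.9709 -26.5442] 0.02979099983214567
wall- 119 [ 60.4202 -32.6278  74.7238 -29.431   90.2382 -15.166 ] 0.02979507677339427
wall- 11 [132.5671 -32.6049 133.9259 -29.7943 134.9175 -27.2689] 0.02969802398563115
tool travel [104.9546   1.8375   0.0872] xang 77.12880984874454 tilt [-0.0012 -0.0002 -1.    ] roll 0.9788098487445325
```

```bash
python3 -c "
from h import *
go(mag(.105,0,.062),np.degrees(TH))"
```

```text
tool travel [0.075  0.0457 0.1379] xang 77.12880984874454 tilt [-0.0012 -0.0002 -1.    ] roll 0.9788098487445325
```

Call:
apply_moves --pt "0.02 0.012 0.01" --pt "0.045 0.028 0.03" --pt "0.065 0.04 0.045" --pt "0.075 0.046 0.065" --pt "0.075 0.046 0.09" --pt "0.075 0.046 0.11" --pt "0.075 0.046 0.125" --pt "0.075 0.046 0.135" --pt "0.075 0.046 0.138" --pt "0.075 0.046 0.138" --pt "0.075 0.046 0.138" --pt "0.075 0.046 0.138" --pt "0.075 0.046 0.138" --pt "0.075 0.046 0.138" --pt "0.075 0.046 0.138" --roll '[1, 1, 1, 1, 1, 1, 1, 1, 1, 1, 1, 1, 1, 1, 1]' --claw '[0.04, 0.04, 0.04, 0.04, 0.04, 0.04, 0.04, 0.04, 0.04, 0.04, 0.005, 0.005, 0.005, 0.005, 0.005]' --force 60

```text
time: 3.25
tool_pos: [0.532, 0.0318, 0.0633]
ee_rot: [2.472, 1.937, 0.001]
force: [-0.9, -5.2, 5.6]
gripper_width: 0.0108
```

```bash
python3 -c "
from h import *
go(mag(.105-.092,0,.062),np.degrees(TH));print(env.observe()['force'])"
```

```text
tool travel [-0.0924 -0.0015  0.0013] xang 76.14611054969436 tilt [ 0.0012 -0.0004 -1.    ] roll -0.0038894503056496887
[-0.8617 -5.1565  5.6352]
```

Call:
apply_moves --pt "-0.003 0 -0.001" --pt "-0.008 0 -0.001" --pt "-0.013 0 -0.001" --pt "-0.018 0 -0.001" --pt "-0.024 0 -0.001" --pt "-0.03 0 -0.001" --pt "-0.036 0 -0.001" --pt "-0.042 0 -0.001" --pt "-0.048 0 -0.001" --pt "-0.054 0 -0.001" --pt "-0.06 0 -0.001" --pt "-0.066 0 -0.001" --pt "-0.072 0 -0.001" --pt "-0.078 0 -0.001" --pt "-0.083 0 -0.001" --pt "-0.087 0 -0.001" --pt "-0.09 0 -0.001" --pt "-0.0925 0 -0.001" --pt "-0.094 0 -0.001" --pt "-0.094 0 -0.001" --roll '[0, 0, 0, 0, 0, 0, 0, 0, 0, 0, 0, 0, 0, 0, 0, 0, 0, 0, 0, 0]' --claw '[0.005, 0.005, 0.005, 0.005, 0.005, 0.005, 0.005, 0.005, 0.005, 0.005, 0.005, 0.005, 0.005, 0.005, 0.005, 0.005, 0.005, 0.005, 0.005, 0.005]'

```text
time: 5.25
tool_pos: [0.5103, -0.0566, 0.0634]
ee_rot: [-2.473, -1.937, -0.007]
force: [0.4, 10.2, 0.6]
gripper_width: 0.0112
```

```bash
python3 -c "
from h import *
go(mag(.105,0,.062));print(env.observe()['force'])"
```

```text
tool travel [ 0.0907 -0.0016  0.0017] xang 76.13184446887216 tilt [ 0.0033  0.0033 -1.    ] roll None
[ 0.3631 10.2012  0.6483]
```

Call:
apply_moves --pt "-0.002 0 0" --pt "-0.002 0 0" --pt "0 0 0" --pt "0.003 0 0" --pt "0.006 0 0" --pt "0.007 0 0" --pt "0.007 0 0" --pt "0.007 0 0" --roll '[0, 0, 0, 0, 0, 0, 0, 0]' --claw '[0.005, 0.005, 0.005, 0.005, 0.005, 0.005, 0.005, 0.005]'

```text
time: 6.05
tool_pos: [0.5116, -0.0509, 0.0634]
ee_rot: [2.473, 1.937, 0.005]
force: [1.8, 7.4, -0.1]
gripper_width: 0.011
```

Run:
```python
from h import *
s=env.observe();print(s['force'])
im,d=optics.read_camera('wrist');cv2.imwrite('pics/w2.png',im[:,:,::-1])
go(mag(.105,0,.062))
```

```text
[ 1.7965  7.4048 -0.1375]
tool travel [ 0.0849 -0.0016  0.0016] xang 76.12898477893862 tilt [ 0.0024  0.0019 -1.    ] roll None
```

View pics/w2.png

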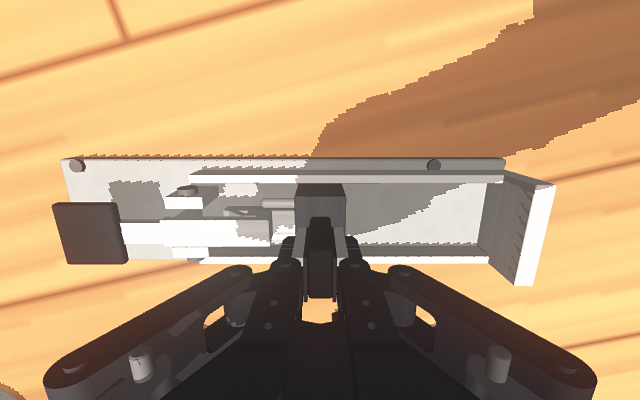

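Call:
apply_moves --pt "0.001 0 0" --pt "0.002 0 0" --pt "0.003 0 0" --pt "0.004 0 0" --pt "0.004 0 0" --pt "0.004 0 0" --roll '[0, 0, 0, 0, 0, 0]' --claw '[0.005, 0.005, 0.005, 0.005, 0.005, 0.005]'

```text
time: 6.7
tool_pos: [0.5116, -0.0505, 0.0634]
ee_rot: [2.473, 1.936, -0.003]
force: [3.8, -10.2, -1.2]
gripper_width: 0.0113
```

```bash
python3 -c "
from h import *
go(mag(.105,0,.062));print(env.observe()['force'])"
```

```text
tool travel [ 0.0845 -0.0015  0.0012] xang 76.10592764748289 tilt [-0.0005 -0.0023 -1.    ] roll None
[  3.8177 -10.2116  -1.1851]
```

Run:
```python
from h import *
print(env.observe()['joints'])
s=env.observe();T=tcp(s);print('from lifted pose: B')
go([.6289,-.0501,.12],5.9);go([.6289,-.0501,.12],-174.1)
```

```text
[ 0.2189  0.3919 -0.4765  0.0033 -0.7034 -2.0347]
from lifted pose: B
tool travel [ 0.0285  0.1138 -0.0567] xang 76.10592764748289 tilt [-0.0005 -0.0023 -1.    ] roll 70.2059276474829
tool travel [ 0.0285  0.1138 -0.0567] xang 76.10592764748289 tilt [-0.0005 -0.0023 -1.    ] roll -109.7940723525171
```

Call:
apply_moves --pt "-0.002 0 0" --pt "-0.002 0 0" --pt "-0.002 0 0" --pt "-0.002 0 0" --pt "-0.002 0 0" --pt "-0.002 0 -0.02" --pt "-0.002 0 -0.05" --pt "-0.002 0 -0.08" --pt "-0.002 0 -0.09" --pt "-0.002 0 -0.09" --roll '[0, 0, 0, 0, 0, 0, 0, 0, 0, 0]' --claw '[0.005, 0.02, 0.04, 0.04, 0.04, 0.04, 0.04, 0.06, 0.07, 0.07]'

```text
time: 7.7
tool_pos: [0.5119, -0.0501, 0.1547]
ee_rot: [2.472, 1.936, 0.005]
force: [-0.2, -0.3, -0.4]
gripper_width: 0.0704
```

Run:
```python
from h import *
s=env.observe();print(s['time'],s['force'])
im,d=optics.read_camera('wrist');cv2.imwrite('pics/w3.png',im[:,:,::-1])
P=cloud('wrist',d,s);w=P.reshape(-1,3)
c,sn=np.cos(TH),np.sin(TH);R=np.array([[c,sn],[-sn,c]])
m=(w[:,:2]-O)@R.T*1000;z=w[:,2]
k=(z>.093)&(z<.098)&(abs(m[:,1])<14)&(m[:,0]<60)&(m[:,0]>-30);print(k.sum(),np.percentile(m[k],[2,50,98],axis=0))
go([.6289,-.0501,.12],5.9);go([.6289,-.0501,.12],-174.1)
```

```text
7.7 [-0.173  -0.2959 -0.3571]
502 [[ 14.5706 -12.528 ]
 [ 20.3964   0.0587]
 [ 26.2073  11.9729]]
tool travel [0.0284 0.1146 0.0332] xang 76.10864690942999 tilt [ 0.0002  0.0005 -1.    ] roll 70.20864690943
tool travel [0.0284 0.1146 0.0332] xang 76.10864690942999 tilt [ 0.0002  0.0005 -1.    ] roll -109.79135309057
```

View pics/w3.png

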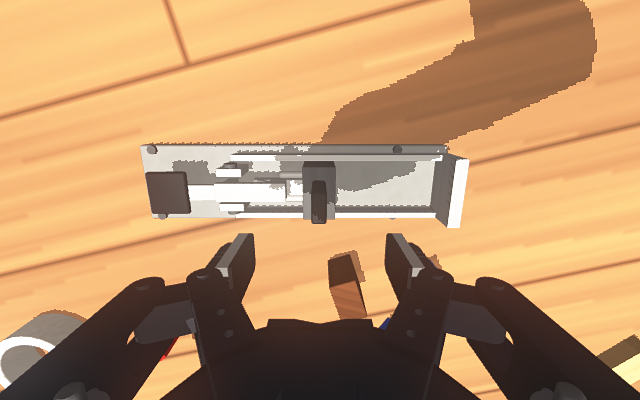

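Run:
```python
from h import *
s=env.observe()
im,d=optics.read_camera('wrist')
P=cloud('wrist',d,s);w=P.reshape(-1,3)
k=(w[:,2]>.052)&(w[:,2]<.06)&(np.hypot(w[:,0]-.629,w[:,1]+.05)<.035)
t=w[k];print(len(t),cv2.minAreaRect((t[:,:2]*1000).astype(np.float32)))
```

```text
1008 ((628.2905883789062, -49.01327896118164), (45.34858703613281, 27.978469848632812), 4.017094135284424)
```

Run:
```python
from h import *
go([.6285,-.0492,.10],-176)
```

```text
tool travel [0.0294 0.1146 0.052 ] xang 76.10518646148084 tilt [-0.002   0.0002 -1.    ] roll -107.89481353851914
```

Call:
apply_moves --pt "0.002 0.006 0.0" --pt "0.005 0.018 0.0" --pt "0.008 0.032 0.0" --pt "0.012 0.046 0.0" --pt "0.016 0.06 0.005" --pt "0.019 0.074 0.01" --pt "0.023 0.088 0.015" --pt "0.026 0.1 0.02" --pt "0.028 0.108 0.03" --pt "0.0294 0.1146 0.035" --pt "0.0294 0.1146 0.04" --pt "0.0294 0.1146 0.045" --pt "0.0294 0.1146 0.05" --pt "0.0294 0.1146 0.052" --pt "0.0294 0.1146 0.052" --pt "0.0294 0.1146 0.052" --roll '[-5, -13, -21, -29, -37, -45, -53, -61, -69, -77, -85, -93, -101, -106, -108, -108]' --claw '[0.07, 0.07, 0.07, 0.07, 0.07, 0.07, 0.07, 0.07, 0.07, 0.07, 0.07, 0.07, 0.07, 0.07, 0.07, 0.07]'

```text
time: 9.4
tool_pos: [0.6282, -0.0494, 0.0989]
ee_rot: [0.112, -3.135, 0.0]
force: [-0.2, 0.2, 0.2]
gripper_width: 0.07
```

Run:
```python
from h import *
s=env.observe()
im,d=optics.read_camera('wrist');cv2.imwrite('pics/w4.png',im[:,:,::-1])
P=cloud('wrist',d,s);w=P.reshape(-1,3)
k=(w[:,2]>.052)&(w[:,2]<.06)&(np.hypot(w[:,0]-.629,w[:,1]+.05)<.035)
t=w[k];print(len(t),cv2.minAreaRect((t[:,:2]*1000).astype(np.float32)))
go([.6285,-.0492,.026],-176)
```

```text
2426 ((629.6798706054688, -49.088069915771484), (45.91862869262695, 28.342449188232422), 4.084292411804199)
tool travel [-0.0003  0.0002  0.0733] xang -175.93078354423406 tilt [-0.0036 -0.0004 -1.    ] roll 0.0692164557659396
```

View pics/w4.png

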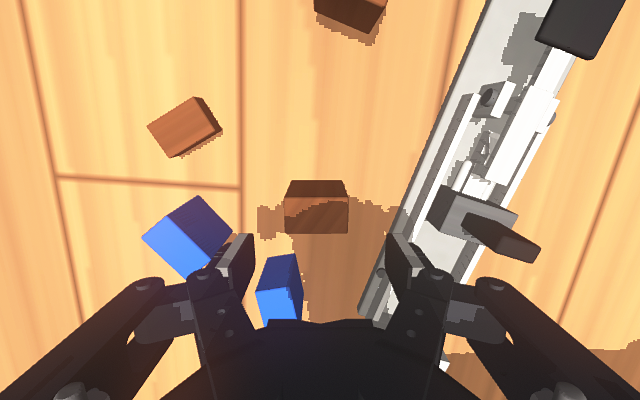

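Run:
```python
from h import *
s=env.observe()
for uv in [(142,238),(195,197),(232,233),(190,282),(300,254),(303,300),(265,258),(257,295)]: print(uv,atz('wrist',*uv,.056,s)[:2])
print(atz('wrist',185,285,0,s))
```

```text
(142, 238) [ 0.755  -0.0227]
(195, 197) [ 0.715  -0.0567]
(232, 233) [ 0.6896 -0.0312]
(190, 282) [0.7223 0.0118]
(300, 254) [ 0.6395 -0.0177]
(303, 300) [0.6351 0.022 ]
(265, 258) [ 0.6654 -0.0126]
(257, 295) [0.6711 0.0198]
[0.7544 0.0545 0.    ]
```

Call:
apply_moves --pt "-0.001 0 0.015" --pt "-0.001 0 0.035" --pt "-0.001 0 0.055" --pt "-0.001 0 0.068" --pt "-0.001 0 0.073" --pt "-0.001 0 0.073" --pt "-0.001 0 0.073" --pt "-0.001 0 0.073" --pt "-0.001 0 0.073" --pt "-0.001 0 0.073" --pt "-0.001 0 0.073" --roll '[0, 0, 0, 0, 0, 0, 0, 0, 0, 0, 0]' --claw '[0.064, 0.064, 0.064, 0.064, 0.064, 0.064, 0.035, 0.035, 0.035, 0.035, 0.035]' --force 40

```text
time: 10.55
tool_pos: [0.6312, -0.0491, 0.0294]
ee_rot: [-0.113, 3.138, 0.0]
force: [-0.2, 0.7, 4.4]
gripper_width: 0.0452
```

Run:
```python
from h import *
print(env.observe()['force'])
go(mag(.122,0,.14),166.15-360)
go(mag(.122,0,.041),166.15-360)
```

```text
[-0.1522  0.6701  4.4153]
tool travel [ 0.0892  0.1042 -0.1108] xang -175.8579283746313 tilt [ 0.0019  0.0001 -1.    ] roll 17.99207162536868
tool travel [ 0.0894  0.1042 -0.0118] xang -175.8579283746313 tilt [ 0.0019  0.0001 -1.    ] roll 17.99207162536868
```

Call:
apply_moves --pt "0 0 -0.01" --pt "0 0 -0.03" --pt "0 0 -0.055" --pt "0 0 -0.075" --pt "0.004 0.005 -0.085" --pt "0.015 0.018 -0.09" --pt "0.03 0.035 -0.09" --pt "0.045 0.053 -0.09" --pt "0.06 0.07 -0.09" --pt "0.075 0.087 -0.09" --pt "0.084 0.097 -0.09" --pt "0.088 0.103 -0.09" --pt "0.089 0.104 -0.09" --pt "0.089 0.104 -0.09" --pt "0.089 0.104 -0.09" --roll '[0, 0, 0, 0, 1, 3, 6, 9, 12, 15, 17, 18, 18, 18, 18]' --claw '[0.035, 0.035, 0.035, 0.035, 0.035, 0.035, 0.035, 0.035, 0.035, 0.035, 0.035, 0.035, 0.035, 0.035, 0.035]'

```text
time: 12.05
tool_pos: [0.5342, 0.0479, 0.1181]
ee_rot: [-0.38, -3.118, 0.0]
force: [-0.4, -0.3, -0.3]
gripper_width: 0.0452
```

Run:
```python
from h import *
s=env.observe();print(s['force'],s['gripper_width'],s['tool_pos'])
im,d=optics.read_camera('wrist');cv2.imwrite('pics/w5.png',im[:,:,::-1])
P=cloud('wrist',d,s);w=P.reshape(-1,3)
c,sn=np.cos(TH),np.sin(TH);R=np.array([[c,sn],[-sn,c]])
m=(w[:,:2]-O)@R.T*1000;z=w[:,2]
k=(z>.12)&(z<.17)&(m[:,0]>90)&(m[:,0]<150)&(abs(m[:,1])<30)
T=tcp(s);q=(w-T[:3,3])@T[:3,:3]
k=(abs(q[:,0])<.022)&(abs(q[:,1])<.025)&(q[:,2]<0)&(q[:,2]>-.05)
print(k.sum(),np.percentile(q[k],[2,25,50,75,98],axis=0))
go(mag(.122,0,.0425),166.15-360)
```

```text
[-0.4222 -0.3441 -0.2765] 0.04516013729592165 [0.5342 0.0479 0.1181]
6919 [[-0.0216 -0.0144 -0.0361]
 [-0.0122 -0.0136 -0.027 ]
 [-0.0009 -0.0056 -0.0264]
 [ 0.0106  0.0034 -0.0252]
 [ 0.0211  0.0124 -0.0026]]
tool travel [-0.0001  0.0005  0.0756] xang 166.09761803733903 tilt [-0.0003 -0.0001 -1.    ] roll -0.052381962661002035
```

View pics/w5.png

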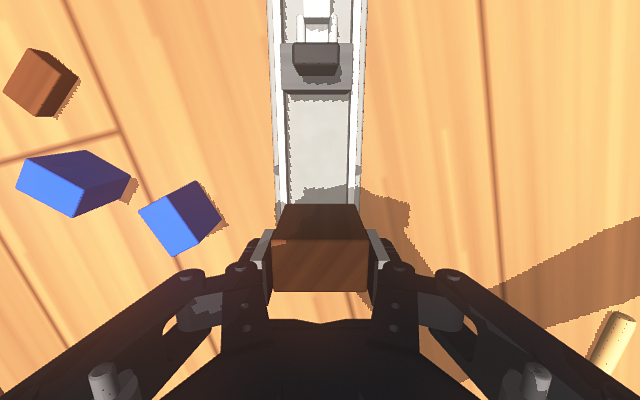

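Call:
apply_moves --pt "0 0.001 0.01" --pt "0 0.001 0.03" --pt "0 0.001 0.045" --pt "0 0.001 0.055" --pt "0 0.001 0.063" --pt "0 0.001 0.07" --pt "0 0.001 0.074" --pt "0 0.001 0.076" --pt "0 0.001 0.076" --roll '[0, 0, 0, 0, 0, 0, 0, 0, 0]' --claw '[0.035, 0.035, 0.035, 0.035, 0.035, 0.035, 0.035, 0.035, 0.035]'

```text
time: 13.0
tool_pos: [0.5346, 0.0492, 0.0424]
ee_rot: [0.379, 3.118, 0.0]
force: [-0.2, 0.3, -1.4]
gripper_width: 0.0455
```

Call:
apply_moves --pt "0 0 0" --pt "0 0 0" --pt "0 0 0" --pt "0 0 0" --pt "0 0 -0.02" --pt "0 0 -0.05" --pt "0 0 -0.07" --pt "0 0 -0.075" --pt "0 0 -0.075" --roll '[0, 0, 0, 0, 0, 0, 0, 0, 0]' --claw '[0.05, 0.066, 0.066, 0.066, 0.066, 0.066, 0.066, 0.066, 0.066]'

```text
time: 13.9
tool_pos: [0.5347, 0.0493, 0.1179]
ee_rot: [0.379, 3.117, 0.002]
force: [-0.6, 0.5, -0.7]
gripper_width: 0.0658
```

Run:
```python
from h import *
s=env.observe();print(s['force'],s['gripper_width'],s['tool_pos'])
im,d=optics.read_camera('wrist');cv2.imwrite('pics/w6.png',im[:,:,::-1])
P=cloud('wrist',d,s);w=P.reshape(-1,3)
c,sn=np.cos(TH),np.sin(TH);R=np.array([[c,sn],[-sn,c]])
m=(w[:,:2]-O)@R.T*1000;z=w[:,2]
k=(z>.06)&(z<.075)&(m[:,0]>80)&(m[:,0]<150)&(abs(m[:,1])<30)
print(k.sum(),np.percentile(z[k],[2,50,98]),cv2.minAreaRect(m[k].astype(np.float32)))
go([.6159,-.2018,.118],163-360)
```

```text
[-0.577   0.5164 -0.7038] 0.0657775595318243 [0.5347 0.0493 0.1179]
2377 [0.0624 0.0679 0.0692] ((122.58245086669922, 1.262044906616211), (46.03116989135742, 28.544593811035156), 89.98345184326172)
tool travel [-0.1397 -0.2238 -0.0012] xang 166.1061528706699 tilt [-0.0006  0.0002 -1.    ] roll 3.1061528706699164
```

View pics/w6.png

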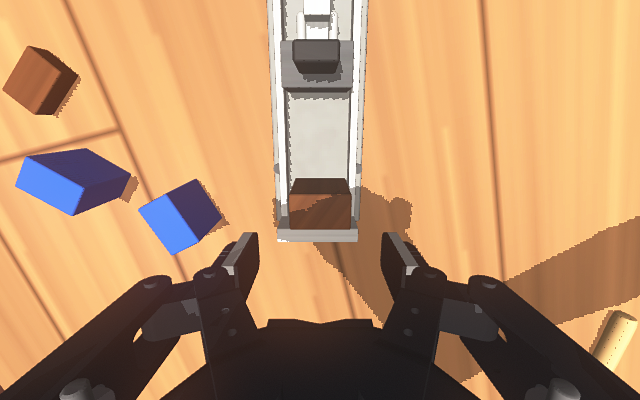

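Call:
apply_moves --pt "-0.006 -0.01 0" --pt "-0.018 -0.03 0" --pt "-0.035 -0.057 0" --pt "-0.055 -0.088 0" --pt "-0.075 -0.12 0" --pt "-0.095 -0.152 0" --pt "-0.115 -0.184 0" --pt "-0.13 -0.208 0" --pt "-0.137 -0.22 0" --pt "-0.14 -0.224 0" --pt "-0.14 -0.224 0" --pt "-0.14 -0.224 0" --roll '[0, 0, 0, 1, 1, 2, 2, 3, 3, 3, 3, 3]' --claw '[0.066, 0.066, 0.066, 0.066, 0.066, 0.066, 0.066, 0.066, 0.066, 0.066, 0.066, 0.066]'

```text
time: 15.15
tool_pos: [0.6163, -0.201, 0.117]
ee_rot: [-0.459, -3.107, -0.0]
force: [0.2, 0.5, -0.2]
gripper_width: 0.0658
```

Run:
```python
from h import *
s=env.observe()
im,d=optics.read_camera('wrist');cv2.imwrite('pics/w7.png',im[:,:,::-1])
P=cloud('wrist',d,s);w=P.reshape(-1,3)
k=(w[:,2]>.052)&(w[:,2]<.06)&(np.hypot(w[:,0]-.616,w[:,1]+.202)<.035)
t=w[k];print(len(t),cv2.minAreaRect((t[:,:2]*1000).astype(np.float32)))
go([.6159,-.2018,.026],163-360)
```

```text
2037 ((616.3961791992188, -201.1441650390625), (28.584444046020508, 45.64539337158203), 74.59249114990234)
tool travel [ 0.0002 -0.0011  0.0913] xang 163.20969876580983 tilt [-0.0005  0.0002 -1.    ] roll 0.20969876580988966
```

View pics/w7.png

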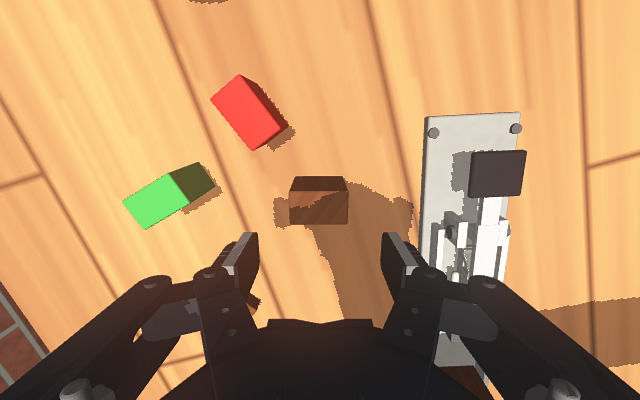

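Call:
apply_moves --pt "0 0 0.01" --pt "0 0 0.03" --pt "0 0 0.055" --pt "0 0 0.075" --pt "0 0 0.088" --pt "0 0 0.091" --pt "0 0 0.091" --pt "0 0 0.091" --pt "0 0 0.091" --pt "0 0 0.091" --pt "0 0 0.091" --pt "0 0 0.091" --roll '[-1, -1.4, -1.4, -1.4, -1.4, -1.4, -1.4, -1.4, -1.4, -1.4, -1.4, -1.4]' --claw '[0.066, 0.066, 0.066, 0.066, 0.066, 0.066, 0.066, 0.035, 0.035, 0.035, 0.035, 0.035]' --force 40

```text
time: 16.4
tool_pos: [0.6177, -0.202, 0.0277]
ee_rot: [0.422, 3.111, -0.0]
force: [0.3, 1.0, 5.4]
gripper_width: 0.0453
```

Run:
```python
from h import *
print(env.observe()['force'])
go(mag(.0905,0,.14),166.15-360)
```

```text
[0.3442 0.9663 5.4138]
tool travel [ 0.1457  0.1877 -0.1126] xang 164.55305622465258 tilt [ 0.0026 -0.0005 -1.    ] roll -1.5969437753474267
```

Call:
apply_moves --pt "0 0 -0.01" --pt "0 0 -0.035" --pt "0 0 -0.065" --pt "0 0 -0.095" --pt "0.004 0.005 -0.11" --pt "0.015 0.02 -0.114" --pt "0.035 0.045 -0.114" --pt "0.06 0.077 -0.114" --pt "0.085 0.11 -0.114" --pt "0.11 0.142 -0.114" --pt "0.13 0.168 -0.114" --pt "0.142 0.183 -0.114" --pt "0.1455 0.1875 -0.114" --pt "0.1455 0.1875 -0.114" --pt "0.1455 0.1875 -0.114" --roll '[0, 0, 0, 0, 0, 0, -0.5, -1, -1.6, -1.6, -1.6, -1.6, -1.6, -1.6, -1.6]' --claw '[0.035, 0.035, 0.035, 0.035, 0.035, 0.035, 0.035, 0.035, 0.035, 0.035, 0.035, 0.035, 0.035, 0.035, 0.035]'

```text
time: 17.9
tool_pos: [0.526, 0.0174, 0.1397]
ee_rot: [-0.379, -3.117, 0.001]
force: [-0.5, 1.5, -1.0]
gripper_width: 0.0452
```

Run:
```python
from h import *
s=env.observe();print(s['force'],s['gripper_width'],s['tool_pos'])
im,d=optics.read_camera('wrist');cv2.imwrite('pics/w8.png',im[:,:,::-1])
P=cloud('wrist',d,s);w=P.reshape(-1,3)
T=tcp(s);q=(w-T[:3,3])@T[:3,:3]
k=(abs(q[:,0])<.022)&(abs(q[:,1])<.025)&(q[:,2]<0)&(q[:,2]>-.05)
print(k.sum(),np.percentile(q[k],[2,25,50,75,98],axis=0))
k=k&(q[:,2]<-.022);print(np.percentile(q[k],[2,50,98],axis=0))
go(mag(.0905,0,.0425),166.15-360)
```

```text
[-0.4647  1.4563 -0.9922] 0.04515585965414092 [0.526  0.0174 0.1397]
7148 [[-0.0216 -0.0135 -0.0357]
 [-0.0119 -0.0128 -0.0286]
 [-0.0005 -0.0052 -0.028 ]
 [ 0.0106  0.0041 -0.0262]
 [ 0.0211  0.0133 -0.0027]]
[[-0.0216 -0.0134 -0.0372]
 [-0.001  -0.0015 -0.0283]
 [ 0.0211  0.0135 -0.0234]]
tool travel [-0.0006  0.0009  0.0973] xang 166.08335026893928 tilt [-0.001  -0.0003 -1.    ] roll -0.06664973106069283
```

View pics/w8.png

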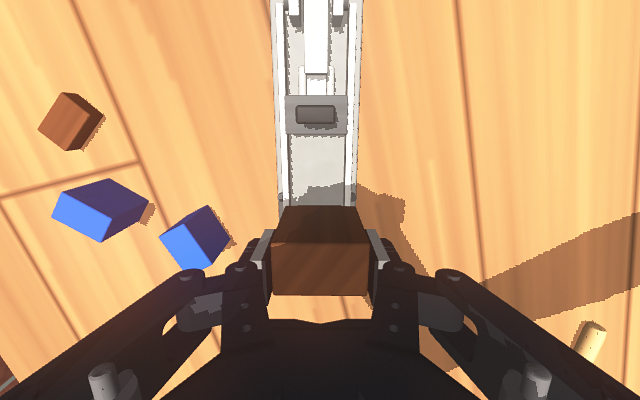

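Call:
apply_moves --pt "-0.0005 0 0.01" --pt "-0.0005 0 0.03" --pt "-0.0005 0 0.05" --pt "-0.0005 0 0.065" --pt "-0.0005 0 0.076" --pt "-0.0005 0 0.085" --pt "-0.0005 0 0.092" --pt "-0.0005 0 0.097" --pt "-0.0005 0 0.099" --pt "-0.0005 0 0.099" --roll '[0, 0, 0, 0, 0, 0, 0, 0, 0, 0]' --claw '[0.035, 0.035, 0.035, 0.035, 0.035, 0.035, 0.035, 0.035, 0.035, 0.035]'

```text
time: 18.95
tool_pos: [0.5271, 0.0175, 0.0414]
ee_rot: [0.379, 3.118, 0.0]
force: [-0.6, -0.6, -1.0]
gripper_width: 0.0454
```

Call:
apply_moves --pt "0 0 0" --pt "0 0 0" --pt "0 0 0" --pt "0 0 0" --pt "0 0 -0.02" --pt "0 0 -0.05" --pt "0 0 -0.08" --pt "0 0 -0.1" --pt "0 0 -0.1" --roll '[0, 0, 0, 0, 0, 0, 0, 0, 0]' --claw '[0.05, 0.066, 0.066, 0.066, 0.066, 0.066, 0.066, 0.066, 0.066]'

```text
time: 19.85
tool_pos: [0.5291, 0.018, 0.1447]
ee_rot: [0.378, 3.112, 0.004]
force: [0.3, -0.4, -0.9]
gripper_width: 0.0661
```

Run:
```python
from h import *
s=env.observe();print(s['force'],s['gripper_width'],s['tool_pos'])
im,d=optics.read_camera('wrist');cv2.imwrite('pics/w9.png',im[:,:,::-1])
P=cloud('wrist',d,s);w=P.reshape(-1,3)
c,sn=np.cos(TH),np.sin(TH);R=np.array([[c,sn],[-sn,c]])
m=(w[:,:2]-O)@R.T*1000;z=w[:,2]
for a,b in ((70,106),(106,150)):
    k=(z>.064)&(z<.072)&(m[:,0]>a)&(m[:,0]<b)&(abs(m[:,1])<30)
    print(k.sum(),np.percentile(z[k],[2,50,98]),cv2.minAreaRect(m[k].astype(np.float32)))
go(mag(-.119,0,.14),166.15-360)
```

```text
[ 0.3003 -0.3894 -0.9388] 0.06611966614227266 [0.5291 0.018  0.1447]
1802 [0.066  0.0679 0.0693] ((90.82914733886719, 1.0371170043945312), (45.776119232177734, 28.268478393554688), 89.04137420654297)
1641 [0.0658 0.068  0.0693] ((122.58245849609375, 1.2644729614257812), (28.311599731445312, 45.920982360839844), 0.2873629331588745)
tool travel [ 0.0007 -0.2097  0.0023] xang 166.12525528941055 tilt [ 0.0035  0.0013 -1.    ] roll -0.02474471058940253
```

View pics/w9.png

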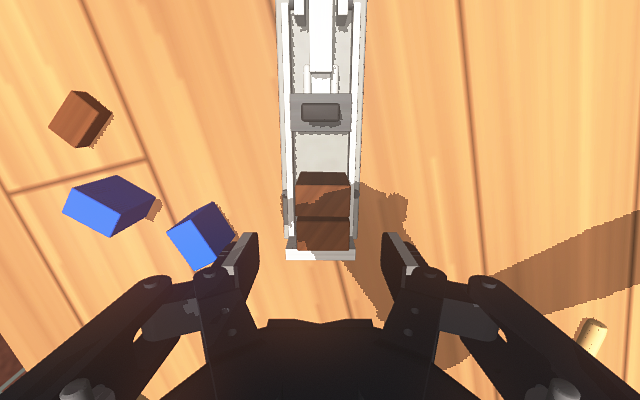

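Call:
apply_moves --pt "0 -0.01 0" --pt "0 -0.03 0" --pt "0 -0.06 0" --pt "0 -0.095 0" --pt "0 -0.13 0.01" --pt "0 -0.165 0.025" --pt "0 -0.19 0.04" --pt "0.0005 -0.205 0.06" --pt "0.0005 -0.2095 0.073" --pt "0.0005 -0.2095 0.08" --pt "0.0005 -0.2095 0.082" --pt "0.0005 -0.2095 0.082" --roll '[0, 0, 0, 0, 0, 0, 0, 0, 0, 0, 0, 0]' --claw '[0, 0, 0, 0, 0, 0, 0, 0, 0, 0, 0, 0]'

```text
time: 21.1
tool_pos: [0.4762, -0.1856, 0.059]
ee_rot: [-0.378, -3.118, 0.0]
force: [0.5, 0.1, 0.2]
gripper_width: 0.0002
```

Run:
```python
from h import *
s=env.observe();print(s['force'],s['gripper_width'],s['tool_pos'])
go(mag(-.119,0,.042),166.15-360)
```

```text
[0.4728 0.1185 0.2117] 0.00022368887076632408 [ 0.4762 -0.1856  0.059 ]
tool travel [-0.0007  0.0001  0.017 ] xang 166.1580475248413 tilt [-0.0008 -0.     -1.    ] roll 0.00804752484123128
```

Call:
apply_moves --pt "0 0 0.004" --pt "0 0 0.007" --pt "0 0 0.009" --pt "0 0 0.011" --pt "0 0 0.013" --pt "0 0 0.015" --pt "0 0 0.017" --pt "0 0 0.017" --pt "0 0 0.017" --pt "0 0 0.017" --pt "0 0 0.017" --pt "0 0 0.017" --pt "0 0 0.017" --roll '[0, 0, 0, 0, 0, 0, 0, 0, 0, 0, 0, 0, 0]' --claw '[0, 0, 0, 0, 0, 0, 0, 0, 0, 0, 0, 0, 0]'

```text
time: 22.4
tool_pos: [0.4765, -0.1857, 0.0423]
ee_rot: [0.379, 3.118, 0.0]
force: [1.1, -1.3, 1.0]
gripper_width: 0.0001
```

Run:
```python
from h import *
s=env.observe();print(s['force'],s['tool_pos'])
im,d=optics.read_camera('scene');cv2.imwrite('pics/s2.png',cv2.resize(im[180:345,200:400,::-1],None,fx=4,fy=3.6,interpolation=cv2.INTER_CUBIC))
```

```text
[ 1.0956 -1.34    0.9726] [ 0.4765 -0.1857  0.0423]
```

View pics/s2.png

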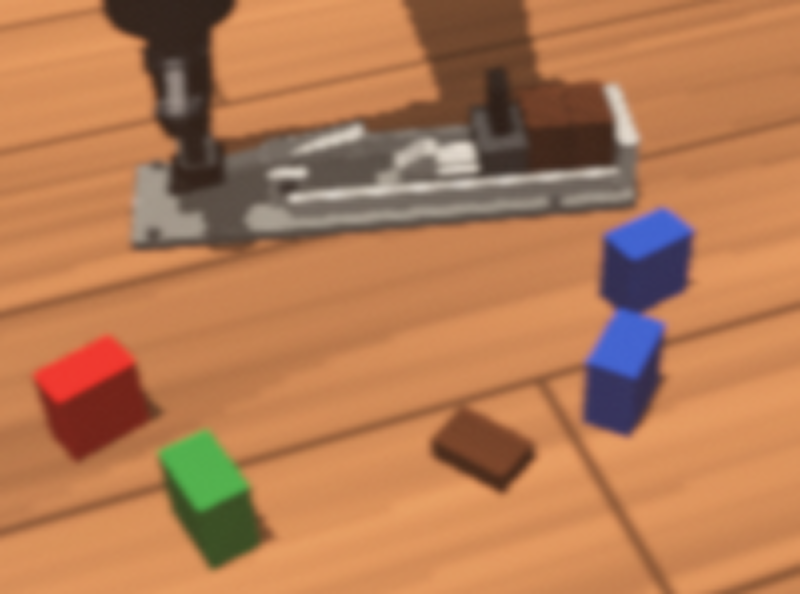

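The follower has closed onto both blocks at about (490-630, 85-165), and they stand against the end stop. I'll lift off the pad and check from above.

Call:
apply_moves --pt "0 0 -0.005" --pt "0 0 -0.015" --pt "0 0 -0.03" --pt "0 0 -0.06" --pt "0 0.03 -0.1" --pt "0 0.065 -0.13" --pt "0 0.095 -0.15" --pt "0 0.12 -0.16" --pt "0 0.14 -0.16" --pt "0 0.15 -0.16" --pt "0 0.15 -0.16" --pt "0 0.15 -0.16" --roll '[0, 0, 0, 0, 0, 0, 0, 0, 0, 0, 0, 0]' --claw '[0, 0, 0, 0, 0, 0, 0, 0, 0, 0, 0, 0]'

```text
time: 23.65
tool_pos: [0.5116, -0.0405, 0.202]
ee_rot: [-0.379, -3.117, 0.001]
force: [-0.7, 0.5, 0.4]
gripper_width: 0.0001
```

Run:
```python
from h import *
s=env.observe();print(s['time'],s['force'],s['tool_pos'])
im,d=optics.read_camera('wrist');cv2.imwrite('pics/w10.png',im[:,:,::-1])
P=cloud('wrist',d,s);w=P.reshape(-1,3)
c,sn=np.cos(TH),np.sin(TH);R=np.array([[c,sn],[-sn,c]])
m=(w[:,:2]-O)@R.T*1000;z=w[:,2]
k=(z>.064)&(z<.072)&(m[:,0]>70)&(m[:,0]<150)&(abs(m[:,1])<30)
print(k.sum(),np.percentile(z[k],[2,50,98]),cv2.minAreaRect(m[k].astype(np.float32)))
k=(z>.093)&(z<.098)&(abs(m[:,1])<14)&(m[:,0]<110)&(m[:,0]>-30);print(k.sum(),np.percentile(m[k],[2,50,98],axis=0))
k=(z>.045)&(z<.058)&(abs(m[:,1])<25)&(m[:,0]<-102)&(m[:,0]>-135);print(k.sum(),np.median(z[k]))
```

```text
23.65 [-0.6534  0.4557  0.3516] [ 0.5116 -0.0405  0.202 ]
46 [0.0644 0.0672 0.0693] ((85.13328552246094, 1.1540260314941406), (44.68268585205078, 2.7998898029327393), 89.83271789550781)
93 [[ 63.0007 -12.9065]
 [ 64.2157  -6.9889]
 [ 73.4818  10.6071]]
1687 0.0529813404160247
```

View pics/w10.png

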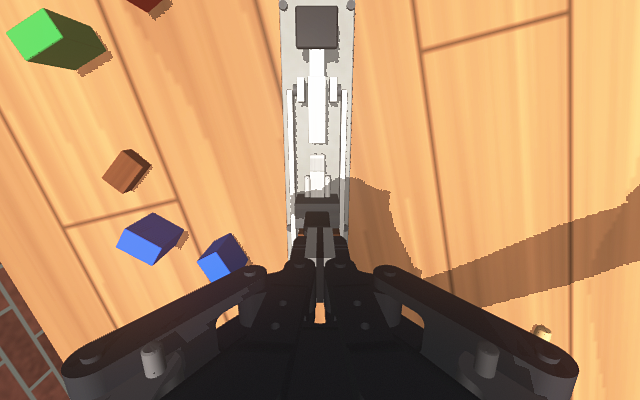

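Call:
apply_moves --pt "0 0.02 0" --pt "0 0.05 0" --pt "0 0.085 0" --pt "0 0.115 0" --pt "0 0.135 0" --pt "0 0.14 0" --pt "0 0.14 0" --roll '[0, 0, 0, 0, 0, 0, 0]' --claw '[0.02, 0.05, 0.066, 0.066, 0.066, 0.066, 0.066]'

```text
time: 24.4
tool_pos: [0.5457, 0.0955, 0.2019]
ee_rot: [-0.379, -3.118, 0.001]
force: [-0.6, 0.2, 0.0]
gripper_width: 0.0661
```

Run:
```python
from h import *
s=env.observe();print(s['time'],s['force'],s['tool_pos'])
im,d=optics.read_camera('wrist');cv2.imwrite('pics/w11.png',im[:,:,::-1])
P=cloud('wrist',d,s);w=P.reshape(-1,3)
c,sn=np.cos(TH),np.sin(TH);R=np.array([[c,sn],[-sn,c]])
m=(w[:,:2]-O)@R.T*1000;z=w[:,2]
k0=(z>.064)&(z<.072)&(m[:,0]>70)&(m[:,0]<150)&(abs(m[:,1])<30)
print(k0.sum(),np.percentile(z[k0],[2,50,98]),cv2.minAreaRect(m[k0].astype(np.float32)))
for a,b in((84,110),(113,140)):
    k=k0&(m[:,0]>a)&(m[:,0]<b);print(np.percentile(z[k],[2,50,98]),np.percentile(m[k],[1,50,99],axis=0).ravel())
k=(z>.093)&(z<.098)&(abs(m[:,1])<14)&(m[:,0]<110)&(m[:,0]>-30);print(k.sum(),np.percentile(m[k],[2,50,98],axis=0))
```

```text
24.4 [-0.6261  0.191   0.0154] [0.5457 0.0955 0.2019]
2795 [0.0664 0.0679 0.0695] ((107.36619567871094, 1.2321739196777344), (65.35064697265625, 46.0779914855957), 0.18297086656093597)
[0.0664 0.0679 0.0694] [ 84.851  -21.3792  96.6877   1.3462 109.6707  23.4021]
[0.0664 0.068  0.0694] [113.4277 -21.278  126.0245   1.3149 139.7582  23.9881]
474 [[ 63.785  -13.2838]
 [ 69.4601  -1.0828]
 [ 75.3041  11.4067]]
```

View pics/w11.png

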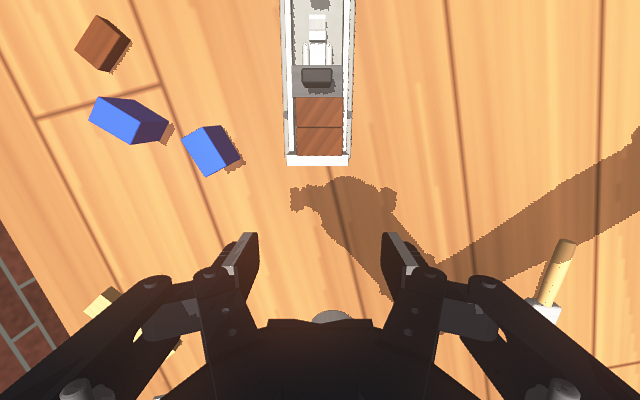

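```bash
python3 -c "
from bench import env
print(env.job_done())"
```

```text
the job is handed in; nothing more can be done
None
```

The magazine is loaded: both dark blocks stand upright in the track, clamped squarely between the follower and the end stop, and I have handed the job in. It took about 24.5 s of the 72 s allowed.

**What I did:** I pulled the follower back by its grip until the catch held it at about 0.085. I set the two blocks in one after the other with their 46 mm side across the track. Then I pressed the catch's pad about 11 mm down and lifted clear.

**Last checks:**
- **Follower:** the wrist depth image puts it at about 0.036, the expected clamping position.
- **Blocks:** they run from about x = 84 to 140 mm, with no gap showing to the end stop. Their tops are level at 68 mm and they are square to within about 0.3°. They sit about 1 mm off the track's centre line, within its clearance.
- **Catch:** the pad is back at its rest height of 53 mm.
- **Other things on the bench:** in the last pictures the offcut and the coloured look-alikes stood where they were. I did not measure the tin, tape and brush again, but the arm never went near them.
- **Robot:** it was touching nothing at the end, and the largest force I read between moves was about 10 N.

No check failed or disagreed. One picture after the release was blocked by the fingers, so I repeated that check from further along.

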